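# Snug the tray shelf up to its stop by its capstan collar

### The job

Take up the last play of the tray shelf until it sits snugly up against the yellow stop bridge over its arm: put the red-sleeved bar in a socket of the brass collar, swing it counter-clockwise as far as the posts allow, pull it out, move it to another socket and go on. Feel for the stop and do not strain the shelf against it or force the bar with more than 18 N; turn the collar only with the bar, leave the bar in its socket and the other things alone.

Things in the scene. Friction and masses are not known exactly. Their poses are not given: they have to be found in the camera images.
- stand: Fixed screw-jack stand: dark steel base plate 340 x 200 x 12 mm, blue round pedestal, two slim aluminium posts, a yellow stop bridge. Origin on the collar's vertical axis at table height; z up, +x of the stand points roughly away from the robot, towards the shelf, which a 34 mm wide arm, 100 mm above the table, joins to the screw above the collar. The posts (16 mm diameter, 96 mm high) stand at x -24, y +-57 mm.
- swing_middle (a point): Point on the stand, 122 mm out from the collar's axis along the stand's -x, 70 mm above the table: the middle of the bar's swing. The bar enters the collar only from this side, between the two posts; its outward direction can swing 0.93 rad to either side of here before it meets a post (0.86 is safe). One full swing is not enough; two suffice if the bar starts each well back.
- collar: Brass capstan collar on the stand, 84 mm diameter, 40 mm high, turning about z. Origin on its axis at mid height of its sockets, 70 mm above the table. Counter-clockwise seen from above raises the shelf, 0.32 mm per rad (2 mm a turn, fine thread). Turning takes 0.12 N m plus 0.08 N m per rad/s; it stays where it is left, and meets the stop after 1.95 to 2.4 rad, depending on the start. A bar held square bears at the socket's mouth: side force is torque over about 0.04 m.
- socket_mouth (a point): Mouth of one of the collar's eight sockets, the one along the collar's own +x. The sockets are radial and level, 45 degrees apart, 16 mm square; mouths at radius 42 mm, bottoms at radius 22 mm.
- shelf_arm (a point): Point on the top of the aluminium shelf's arm (34 mm wide, 10 mm thick, leading from the screw to the 180 x 150 mm shelf with its white tray), right below stop_face. It starts 0.6 to 0.8 mm below the stop and rises as the collar turns.
- stop_face (a point): Underside of the rubber-lined yellow stop bridge that straddles the shelf's arm, fixed, 111 mm above the table. The arm may touch it but hardly press: once they touch, the collar feels a spring of about 6 N m per rad on top of its friction, so the side force on the bar climbs sharply.
- bar: Loose round steel bar, 13 mm diameter, 200 mm long, about 0.2 kg, with a red square grip sleeve 84 x 18 x 18 mm around its middle. Origin at its centre, x along the bar towards the tapered nose (taper 10 mm long, to 6.4 mm diameter). It starts lying level in the cradle, axis 40 mm above the table.
- bar_nose (a point): Tip of the bar's tapered nose, 100 mm from the bar's origin.
- cradle: Fixed white plastic cradle for the bar, base 150 x 70 x 6 mm; origin under its centre, x along the bar. Two uprights at x +-62 mm, 12 mm thick, 46 mm wide and 49.5 mm high, with 20 mm wide notches open at the top, so the bar lifts straight up; the sleeve is free between them.
- white_carton: loose white carton cube, 70 mm (leave alone); origin at its underside
- purple_box: loose flat purple box 100 x 160 x 24 mm (leave alone); origin at its underside
- orange_box: loose flat orange box 150 x 90 x 20 mm (leave alone); origin at its underside
- gold_figure_a: loose gold figure, 56 mm wide, 73 mm tall (leave alone); origin at its underside
- gold_figure_b: loose gold figure, 56 mm wide, 73 mm tall (leave alone); origin at its underside
- scraper: loose spatula-shaped scraper lying flat (leave alone); origin at its underside
- olive_box: loose flat olive-green box 60 x 140 x 16 mm (leave alone); origin at its underside
There are look-alikes about, which are no part of the job. Of the things that look like the bar, the smaller one is meant.

How it is judged:
On the way, in this order (a step that is already met when the one before it is completed fails the run):
1. the bar's nose is seated in a socket of the collar (horizontal distance between bar_nose and collar below 0.032 m and z of bar_nose in the frame of collar between -0.008 and 0.008 m), for 0.1 s.
2. the bar is drawn out again with the shelf raised at least 0.18 mm (horizontal distance between bar_nose and collar above 0.045 m and distance of shelf_arm from where it was at the start of the episode above 0.00018 m), for 0.1 s.
3. the bar is seated in a socket again (all of step 1), for 0.1 s.
At the end, for the whole second after the job is handed in: The shelf is against the stop (no gap over 0.03 mm, no strain over 0.03 mm, 0.09 rad of the collar either way: the stop must be felt) and at rest, and the bar is left at rest with its nose in a socket of the collar (within 36 mm of the collar's axis) (z of shelf_arm in the frame of stop_face between -3e-05 and 3e-05 m and horizontal distance between bar_nose and collar below 0.036 m and z of bar_nose in the frame of collar between -0.008 and 0.008 m and linear speed of bar below 0.02 m/s and angular speed of collar below 0.05 rad/s); the robot touches nothing.
It fails at once if the shelf is strained more than 0.03 mm up into the stop (z of shelf_arm in the frame of stop_face above 3e-05 m).
It fails at once if the bar is forced against the stand or collar with more than 18 N (contact force between bar and stand above 18 N).
It fails at once if the robot itself presses on the collar or stand with more than 5 N (contact force between the arm and stand above 5 N).
It fails at once if a carton, box, figure or the scraper is moved more than 20 mm (distance of any of white_carton, purple_box, orange_box, gold_figure_a, gold_figure_b, scraper, olive_box from where it was at the start of the episode above 0.02 m).
It also fails if it takes over 58 s, if anything falls off the work surface, if the arm or the gripper's body presses on something with over 40 N, if the wrist force passes 120 N, or if a joint passes its speed limit or range.

### The arm

A 6-joint arm with a two-finger parallel gripper is mounted at the origin on the work surface. World frame = base frame: x ahead of the robot, y to its left, z up, the work surface at z = 0. Lengths are in m, angles in rad, forces in N, time in s.
With the tool pointing down it reaches from about 0.325 to 0.775 m from the base axis. Payload 5.5 kg.
Tool frame: the origin (TCP) lies at the very end of the fingers, on their centre line; the grasp point (between the pads) lies 19 mm behind it; z points along the fingers, y is the line along which they close (so a half turn about z gives the same grasp; the last joint's range is limited). The gripper opens to 85 mm and grips with 20 to 120 N. Pads are 22 mm wide; open, the fingers measure 114 mm over their backs; the gripper's body (76 mm by 85 mm) begins 54 mm behind the grasp point. The pads swing forward as they close: fully open they stand 13 mm farther back than shut.
Start: joints at [-1.317, 0.091, 1.231, -0, 1.82, -0.057], TCP at [0.183, -0.571, 0.231] pointing down, gripper open.
Joint ranges: [-2.87, 2.87], [-0.86, 2.18], [0.17, 2.46], [-1.51, 4.65], [0.06, 2.69], [-2.65, 2.65]. Speed limits (rad/s): [2.57, 2.57, 3.01, 3.14, 3.14, 3.14].

### API

Orientations are given as a unit quaternion [w, x, y, z].
In Python, from cell import * gives the robot as it stands.
- The arm moves only by the tool jog_arm, never from a script. Its argument "commands" is a list of rows, each an object with "travel": the shift along the world's x, y, z in cm, a list of three; "twist": the turn, a rotation vector about the world's x, y, z in degrees, a list of three. A call has 1 to 12 rows; each row shifts and turns the commanded pose from where the row before left it; what a row does not reach is not made up. A row lasts 1/12 s, in which the tool goes at most 41.7 mm and 7.16 degrees, less where a joint would pass 70% of its speed; a pose out of reach is approached as far as the arm can. A call with a gripper value outside its range is refused whole. "gripper" is the finger opening in cm, from 0 to 8.54, set as the call begins (left out, the last holds). The fingers move at their own pace and stop on an object; "force" is the grip in N (left out, the last holds). Time passes only in rows, so rows that do not move let the fingers close. It gives the time, the measured TCP pose, the force, the opening and the grip force at its end, in the units of the state.
- observe(): the state, without advancing time (a new reading comes with each control period).
- capture(name): name is "scene" or "top" or "wrist"; returns the picture (384x512x3 uint8, blue, green, red); there is no depth.
- camera_params(name): a dict with "intrinsics" (3x3 intrinsics, pixels), "k1" (the pictures are not rectified: a ray, as slopes to the right and down, at radius r is drawn at 1 + k1 r^2 times it, then the intrinsics apply), "R" (3x3) and "t" (3): a world point X has camera coordinates R X + t. Camera axes: x right, y down, z forward; pixel columns grow to the right and rows downward; lengths in m; the calibration is good to about 2 mm. A picture is of the moment at which its call begins: read the wrist's pose just before it. camera_params takes no time and is no camera call; for the wrist camera it gives the pose at the moment of the call.
- hand_in(): hands the job in; it is judged then, once.
Trained networks look in the newest picture that a camera, given by its name, has taken for a name from the list of things; names that differ only in an ending like _2 or _b are one class to them, and where a whole thing is asked for, a point or a joint stands for the part that bears it (a point fixed in the world has none). Each returns a list of dicts, best first, with "conf" (0 to 1); they miss things now and then, are a little off and sometimes report something else, mostly with a low value. They report only what shows in the picture. A call takes as long as a camera call. They do not tell look-alikes from the thing itself.
- find_in(camera, query): "position" ([x, y, z] in m, in world coordinates, good to about 4 mm: the middle of the surface that is visible of it).
- pinpoint(camera, query): "position" ([x, y, z] in m, in world coordinates, good to about 4 mm: a listed point, or the origin of a listed thing).
The state is a dict: "t": time; "qpos": joint angles; "qvel": joint speeds; "effort": joint torques, N m; "ee_pos": TCP position; "tool_rot": TCP orientation; "force": force on the tool from outside, world axes, zero at the start; "ft_torque": the same for the moment, N m; "gripper_width": finger opening in m; "grip_force": force on a finger pad.
Only numpy, scipy, OpenCV 4.12 (cv2) and the standard library are available. Lean on these libraries where they do the work, as an engineer would, in place of code of your own. Each camera call takes 0.05 s, during which the arm holds its last target. There are 200 camera calls.

## Working session

There is one attempt and no reset: what is moved stays moved. The work goes in short steps, Python scripts to look and compute and a tool call to move; the robot and the scene stay as the last step left them, time stands still between calls to the robot, and variables do not carry over. Pictures are saved under pics/ and viewed, at most 10 in all, crops included, and the job is handed in when it is done.

Besides the shell and the picture viewer there is one more tool, called as name(argument=value, ...), one argument or row to a line, values as JSON. jog_arm: Moves the arm, as the interface text tells. Its arguments: {"type":"object","properties":{"commands":{"type":"array"},"gripper":{"type":"number"},"force":{"type":"number"}},"required":["commands"]}

```bash
ls; mkdir -p pics; python3 - <<'E'
from cell import *
import cv2,numpy as np
a=capture("scene");b=capture("top")
cv2.imwrite("pics/s.png",a);cv2.imwrite("pics/t.png",b)
cv2.imwrite("pics/both.png",np.hstack([a,b])[:, :] if 0 else cv2.resize(np.vstack([a,b]),(400,600)))
for c in("scene","top"):
  for q in("bar","bar_nose","cradle","collar","swing_middle","socket_mouth","stop_face","stand"):
    r=pinpoint(c,q); print(c,q,[(np.round(d["position"],3).tolist(),round(d["conf"],2)) for d in r[:4]])
print(observe())
E
```

```text
pics
scene bar [([0.39, -0.325, 0.04], 0.7), ([0.318, -0.566, 0.011], 0.64), ([0.551, 0.418, 0.004], 0.5)]
scene bar_nose [([0.215, -0.488, 0.012], 0.69), ([0.474, -0.375, 0.042], 0.65), ([0.596, -0.376, 0.001], 0.25)]
scene cradle [([0.389, -0.324, 0.003], 0.94)]
scene collar [([0.616, 0.105, 0.071], 0.83)]
scene swing_middle []
scene socket_mouth [([0.656, 0.101, 0.068], 0.72), ([0.432, 0.03, -0.002], 0.56)]
scene stop_face [([0.679, 0.094, 0.109], 0.79), ([0.554, 0.416, 0.002], 0.21)]
scene stand [([0.615, 0.106, 0.003], 0.62)]
top bar [([0.388, -0.321, 0.042], 0.78), ([0.45, -0.136, 0.002], 0.69), ([0.317, -0.568, 0.015], 0.59)]
top bar_nose [([0.215, -0.488, 0.01], 0.88), ([0.478, -0.371, 0.044], 0.54)]
top cradle [([0.393, -0.329, -0.001], 0.82)]
top collar [([0.614, 0.103, 0.072], 0.8), ([0.39, -0.321, 0.04], 0.72)]
top swing_middle [([0.614, 0.106, -0.002], 0.19)]
top socket_mouth [([0.656, 0.103, 0.066], 0.7)]
top stop_face [([0.67, 0.098, 0.107], 0.84)]
top stand [([0.615, 0.106, -0.0], 0.79)]
{'t': 0.9, 'qpos': array([-1.31667894e+00,  9.10785757e-02,  1.23073285e+00,  2.30214937e-05,
        1.81980363e+00, -5.67302276e-02]), 'qvel': array([-0.00022473,  0.00049709,  0.00336762, -0.00107271, -0.00024821,
       -0.00039284]), 'effort': array([ 1.59395422e-04, -4.58468485e+01, -4.18100238e+01, -1.59571860e-04,
        6.80316625e-04, -2.46396951e-06]), 'ee_pos': array([ 0.18350813, -0.57125009,  0.23126948]), 'tool_rot': array([-1.22468720e-05,  9.87945576e-01,  1.54801612e-01,  9.99768382e-06]), 'force': array([0.75804189, 0.16102101, 0.0669542 ]), 'ft_torque': array([ 0.01319231, -0.00124499, -0.0520657 ]), 'grip_force': 0.0, 'gripper_width': 0.08575535627529458}
```

View pics/s.png

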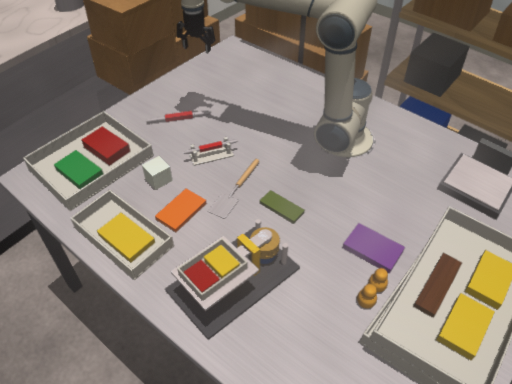

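View pics/t.png

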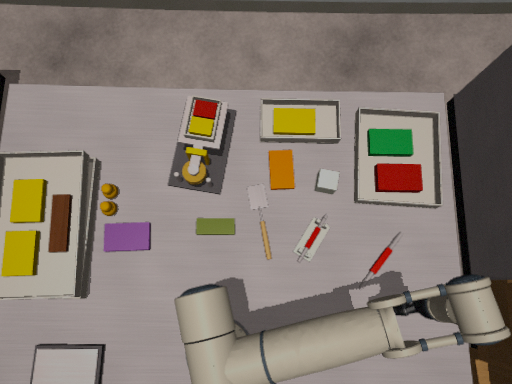

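Candidates for the bar: in the cradle at scene (210,147) / top (313,238), and loose on the table at scene (178,116) / top (381,260). The cradled one is shorter and lies in the cradle as described. I'll confirm that in a crop.

```bash
cat > h.py <<'E'
from cell import *
import cv2,numpy as np
def ray(p,c,z):
    P=camera_params(c) if isinstance(c,str) else c
    K=np.array(P["intrinsics"]);R=np.array(P["R"]);t=np.array(P["t"])
    d=np.linalg.solve(K,np.array([p[0],p[1],1.]));d=d[:2];r=np.linalg.norm(d)
    u=r
    for _ in range(30):u=r/(1+P["k1"]*u*u)
    s=np.array([*(d*(u/r if r>0 else 1)),1.])
    o=-R.T@t;v=R.T@s
    return o+v*(z-o[2])/v[2]
def proj(X,c):
    P=camera_params(c) if isinstance(c,str) else c
    x=np.array(P["R"])@np.array(X)+np.array(P["t"]);d=x[:2]/x[2]
    d=d*(1+P["k1"]*(d@d));K=np.array(P["intrinsics"]);return K[:2,:2]@d+K[:2,2]
E
python3 - <<'E'
from h import *
t=cv2.imread("pics/t.png");s=cv2.imread("pics/s.png")
def cr(im,x,y,w,h,W,H):return cv2.resize(im[y:y+h,x:x+w],(W,H),interpolation=cv2.INTER_CUBIC)
o=np.vstack([np.hstack([cr(t,285,205,133,100,400,300),cr(t,155,90,100,125,400,300) if 0 else cr(t,140,100,133,100,400,300)]),
 np.hstack([cr(s,140,90,120,90,400,300),cr(s,200,200,120,90,400,300)])])
cv2.imwrite("pics/c.png",o)
# red sleeve
hsv=cv2.cvtColor(t,cv2.COLOR_BGR2HSV)
m=(((hsv[...,0]<6)|(hsv[...,0]>174))&(hsv[...,1]>150)&(hsv[...,2]>80)).astype(np.uint8)
m[:, :290]=0;m[:,345:]=0;m[:215]=0;m[270:]=0
ys,xs=np.nonzero(m);w=np.array([ray(p,"top",.049)[:2] for p in zip(xs,ys)])
c=w.mean(0);e,v=np.linalg.eigh(np.cov((w-c).T));print("sleeve",c,v[:,1],np.degrees(np.arctan2(*v[::-1,1])),len(xs),np.ptp((w-c)@v[:,1]))
# base plate corners
g=hsv[...,2];m=((g<85)).astype(np.uint8);m[:,:160]=0;m[:,245:]=0;m[:90]=0;m[205:]=0
m=cv2.morphologyEx(m,cv2.MORPH_OPEN,np.ones((3,3)))
ys,xs=np.nonzero(m);w=np.array([ray(p,"top",.012)[:2] for p in zip(xs,ys)],np.float32)
print(cv2.minAreaRect(w),cv2.boxPoints(cv2.minAreaRect(w)))
print({k:np.round(v,3) for k,v in camera_params("top").items()})
E
```

```text
sleeve [ 0.38975465 -0.31957219] [-0.85639394  0.51632299] 148.914073777614 113 0.08139106363738242
((0.7297995686531067, 0.08431288599967957), (0.196065753698349, 0.33827558159828186), 81.12053680419922) [[ 0.5475568   0.01356239]
 [ 0.8817783  -0.03865256]
 [ 0.9120423   0.15506339]
 [ 0.57782084  0.20727834]]
{'intrinsics': array([[402.466,   0.   , 247.019],
       [  0.   , 402.466, 196.686],
       [  0.   ,   0.   ,   1.   ]]), 'k1': np.float64(0.044), 'R': array([[ 0.018, -1.   ,  0.006],
       [-0.976, -0.019, -0.215],
       [ 0.216, -0.002, -0.977]]), 't': array([-0.097,  0.528,  1.385])}
```

View pics/c.png

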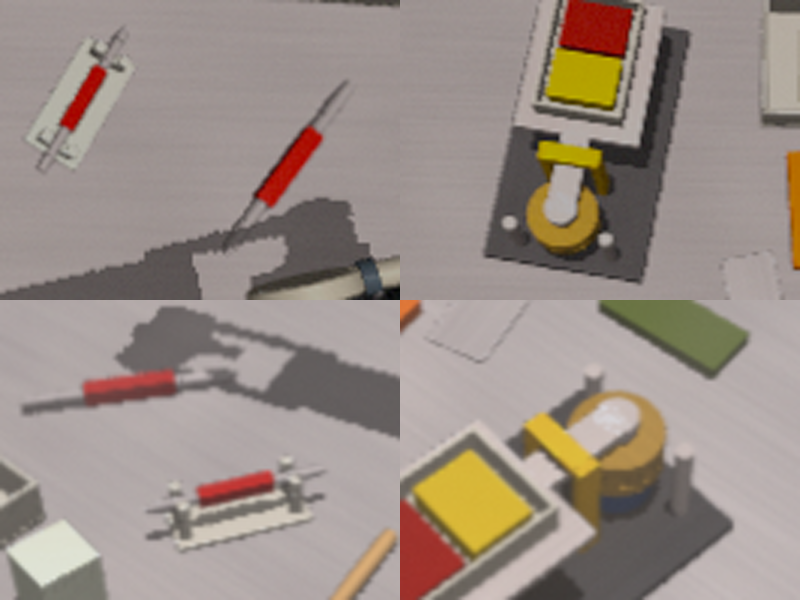

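The cradled bar is the shorter of the two, so it is the one meant. I'll move above it with the gripper's closing line across the bar.

jog_arm(
  commands=[
    {"travel":[1.09,1.32,-0.3],"twist":[0,0,6.9]},
    {"travel":[1.09,1.32,-0.3],"twist":[0,0,6.9]},
    {"travel":[1.09,1.32,-0.3],"twist":[0,0,6.9]},
    {"travel":[1.09,1.32,-0.3],"twist":[0,0,6.9]},
    {"travel":[1.09,1.32,-0.3],"twist":[0,0,6.9]},
    {"travel":[1.09,1.32,-0.3],"twist":[0,0,6.9]},
    {"travel":[1.09,1.32,-0.3],"twist":[0,0,6.9]},
    {"travel":[1.09,1.32,-0.3],"twist":[0,0,6.9]},
    {"travel":[1.09,1.32,-0.3],"twist":[0,0,6.9]},
    {"travel":[1.09,1.32,-0.3],"twist":[0,0,6.9]},
    {"travel":[1.09,1.32,-0.3],"twist":[0,0,6.9]},
    {"travel":[1.09,1.32,-0.3],"twist":[0,0,6.9]},
  ],
  gripper=6,
  force=60,
)

```text
t: 1.9
ee_pos: [0.3148, -0.4122, 0.1953]
tool_rot: [0.0, 0.636, 0.771, -0.0]
force: [0.3, -0.6, 0.2]
gripper_width: 0.06
grip_force: 0.0
```

jog_arm(
  commands=[
    {"travel":[1.09,1.32,-0.3],"twist":[0,0,6.9]},
    {"travel":[1.09,1.32,-0.3],"twist":[0,0,6.9]},
    {"travel":[1.09,1.32,-0.3],"twist":[0,0,6.9]},
    {"travel":[1.09,1.32,-0.3],"twist":[0,0,6.9]},
    {"travel":[1.09,1.32,-0.3],"twist":[0,0,6.9]},
    {"travel":[1.09,1.32,-0.3],"twist":[0,0,6.9]},
    {"travel":[1.09,1.32,-0.3],"twist":[0,0,6.9]},
  ],
)

```text
t: 2.48
ee_pos: [0.3911, -0.3198, 0.1743]
tool_rot: [0.0, 0.265, 0.964, -0.0]
force: [0.2, -0.7, -0.1]
gripper_width: 0.0597
grip_force: 0.0
```

```bash
cat >> h.py <<'E'
def yaw():
    from scipy.spatial.transform import Rotation as R
    w,x,y,z=observe()["tool_rot"];M=R.from_quat([x,y,z,w]).as_matrix()
    return np.degrees(np.arctan2(M[1,1],M[0,1])),M
E
python3 - <<'E'
from h import *
o=observe();P=camera_params("wrist")
a=capture("wrist");cv2.imwrite("pics/w1.png",a)
for q in("bar","bar_nose","cradle"):print(q,[(np.round(d["position"],4),round(d["conf"],2)) for d in pinpoint("wrist",q)])
print(o["t"],o["ee_pos"],o["qpos"],yaw()[0],o["force"])
hsv=cv2.cvtColor(a,cv2.COLOR_BGR2HSV)
m=(((hsv[...,0]<6)|(hsv[...,0]>174))&(hsv[...,1]>150)&(hsv[...,2]>80)).astype(np.uint8)
n,l,st,ce=cv2.connectedComponentsWithStats(m);i=1+st[1:,4].argmax();print(st[1:],"cam",-P["R"].T@P["t"],P["R"][2])
ys,xs=np.nonzero(l==i);w=np.array([ray(p,P,.049)[:2] for p in zip(xs,ys)])
c=np.array(cv2.minAreaRect(w.astype(np.float32))[0]);e,v=np.linalg.eigh(np.cov((w-w.mean(0)).T));print(c,w.mean(0),np.degrees(np.arctan2(*v[::-1,1])),cv2.minAreaRect(w.astype(np.float32)))
p=[ray(p,"top",.096) for p in((176.6,174.3),(208.5,180))];print("posts",p,np.degrees(np.arctan2(*(p[0]-p[1])[1::-1])))
E
```

```text
bar [(array([ 0.3179, -0.5659,  0.0143]), 0.96), (array([ 0.3912, -0.3227,  0.0395]), 0.58)]
bar_nose [(array([ 0.4748, -0.3716,  0.0378]), 0.79)]
cradle [(array([ 0.3906, -0.3285, -0.0004]), 0.57)]
2.4833 [ 0.39106011 -0.31977127  0.17425809] [-7.52796499e-01 -1.69511086e-01  1.58528016e+00 -5.21478786e-06
  1.72552014e+00 -1.78681575e+00] 58.818597571611036 [ 0.18162587 -0.70784645 -0.08638246]
[[ 244  141   18   79 1237]
 [  34  183   27   83 1468]] cam [ 0.32836956 -0.28093226  0.31674985] [ 0.24901408 -0.14994535 -0.95682202]
[ 0.31942406 -0.53769147] [ 0.31785132 -0.5364839 ] 141.8042933404138 ((0.3194240629673004, -0.5376914739608765), (0.020598992705345154, 0.09738178551197052), 51.853248596191406)
posts [array([0.59729072, 0.16280009, 0.096     ]), array([0.57882534, 0.04985201, 0.096     ])] 80.71510571283798
```

View pics/w1.png

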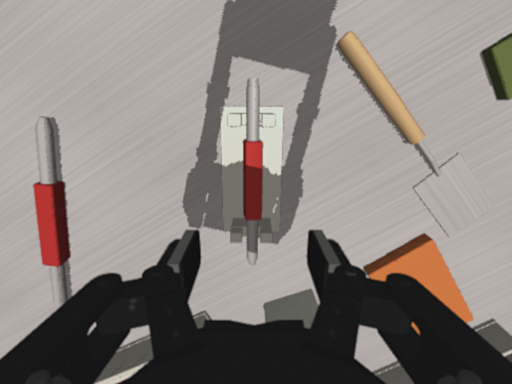

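```bash
python3 - <<'E'
from h import *
P=camera_params("wrist");a=cv2.imread("pics/w1.png")
for p in((252,262),(253,80)):print(ray(p,P,.04))
hsv=cv2.cvtColor(a,cv2.COLOR_BGR2HSV)
m=(((hsv[...,0]<6)|(hsv[...,0]>174))&(hsv[...,1]>150)&(hsv[...,2]>60)).astype(np.uint8);m[:,:200]=0
m=cv2.morphologyEx(m,cv2.MORPH_OPEN,np.ones((3,3)))
ys,xs=np.nonzero(m);w=np.array([ray(p,P,.049)[:2] for p in zip(xs,ys)])
r=cv2.minAreaRect(w.astype(np.float32));e,v=np.linalg.eigh(np.cov((w-w.mean(0)).T));print(w.mean(0),np.degrees(np.arctan2(*v[::-1,1])),r)
E
```

```text
[ 0.47420959 -0.37201244  0.04      ]
[ 0.30707408 -0.26938104  0.04      ]
[ 0.38851843 -0.31956841] 148.3474505584919 ((0.3902791142463684, -0.32038041949272156), (0.017244800925254822, 0.08204703778028488), 58.241668701171875)
```

jog_arm(
  commands=[
    {"travel":[-0.06,-0.07,-3],"twist":[0,0,-0.3]},
    {"travel":[0,0,-3.4],"twist":[0,0,0]},
    {"travel":[0,0,-3.4],"twist":[0,0,0]},
    {"travel":[0,0,-2.5],"twist":[0,0,0]},
    {"travel":[0,0,-1.8],"twist":[0,0,0]},
    {"travel":[0,0,-1.2],"twist":[0,0,0]},
    {"travel":[0,0,0],"twist":[0,0,0]},
  ],
)

```text
t: 3.27
ee_pos: [0.3882, -0.3207, 0.0184]
tool_rot: [-0.002, 0.272, 0.962, 0.001]
force: [-0.4, 0.2, -0.2]
gripper_width: 0.0596
grip_force: 0.0
```

jog_arm(
  commands=[
    {"travel":[0,0,0],"twist":[0,0,0]},
    {"travel":[0,0,0],"twist":[0,0,0]},
    {"travel":[0,0,0],"twist":[0,0,0]},
    {"travel":[0,0,0],"twist":[0,0,0]},
    {"travel":[0,0,0],"twist":[0,0,0]},
    {"travel":[0,0,0],"twist":[0,0,0]},
  ],
  gripper=1,
  force=70,
)

```text
t: 3.77
ee_pos: [0.3908, -0.322, 0.0232]
tool_rot: [0.001, 0.271, 0.963, -0.001]
force: [-0.6, 0.0, 5.9]
gripper_width: 0.0174
grip_force: 69.6
```

jog_arm(
  commands=[
    {"travel":[0,0,1.2],"twist":[0,0,0]},
    {"travel":[0,0,3],"twist":[0,0,0]},
    {"travel":[0,0,3.5],"twist":[0,0,0]},
    {"travel":[0.8,3.5,0],"twist":[0,0,-6.4]},
    {"travel":[0.8,3.5,0],"twist":[0,0,-6.4]},
    {"travel":[0.8,3.5,0],"twist":[0,0,-6.4]},
    {"travel":[0.8,3.5,0],"twist":[0,0,-6.4]},
    {"travel":[0.8,3.5,0],"twist":[0,0,-6.4]},
    {"travel":[0.8,3.5,0],"twist":[0,0,-6.4]},
    {"travel":[0.8,3.5,0],"twist":[0,0,-6.4]},
    {"travel":[0.8,3.5,0],"twist":[0,0,-6.4]},
    {"travel":[0.8,3.5,0],"twist":[0,0,-6.4]},
  ],
)

```text
t: 4.77
ee_pos: [0.4604, -0.0114, 0.0986]
tool_rot: [-0.0, 0.695, 0.719, -0.0]
force: [1.8, -1.1, -2.6]
gripper_width: 0.0169
grip_force: 68.8
```

jog_arm(
  commands=[
    {"travel":[0.8,3.5,0],"twist":[0,0,-6.4]},
    {"travel":[0,0,0],"twist":[0,-6.667,0]},
    {"travel":[0,0,0],"twist":[0,-6.667,0]},
    {"travel":[0,0,0],"twist":[0,-6.667,0]},
    {"travel":[0,0,0],"twist":[0,0,0]},
    {"travel":[0,0,0],"twist":[0,0,0]},
  ],
)

```text
t: 5.27
ee_pos: [0.4668, 0.0211, 0.0978]
tool_rot: [0.118, 0.72, 0.672, 0.126]
force: [0.2, 0.2, -2.2]
gripper_width: 0.0166
grip_force: 69.2
```

```bash
python3 - <<'E'
from h import *
import json
o=observe();P=camera_params("wrist")
a=capture("wrist");cv2.imwrite("pics/w2.png",a);np.savez("pics/w2.npz",**{k:np.array(v) for k,v in P.items()})
for q in("collar","socket_mouth","stop_face","stand","bar_nose","bar"):print(q,[(np.round(d["position"],4),round(d["conf"],2)) for d in pinpoint("wrist",q)][:2])
print(o["t"],o["ee_pos"],yaw(),o["force"],o["gripper_width"])
print(proj([.614,.104,.09],P))
E
```

```text
collar [(array([0.6098, 0.1063, 0.0736]), 0.67)]
socket_mouth []
stop_face []
stand [(array([ 0.6177,  0.1048, -0.0016]), 0.81), (array([0.4287, 0.0279, 0.0019]), 0.16)]
bar_nose []
bar [(array([0.4585, 0.0218, 0.1105]), 0.88)]
5.2667 [0.46679779 0.02105932 0.09780748] (np.float64(-4.2286859613040715), array([[ 6.52169103e-02,  9.37894085e-01,  3.40736614e-01],
       [ 9.97592614e-01, -6.93467562e-02, -5.86834892e-05],
       [ 2.35739400e-02,  3.39920157e-01, -9.40158793e-01]])) [ 0.21581462  0.17461635 -2.15262373] 0.01658104835715078
[439.46315883  81.8693452 ]
```

View pics/w2.png

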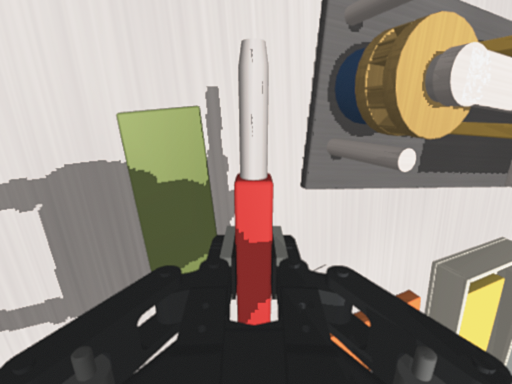

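```bash
python3 - <<'E'
from h import *
P=dict(np.load("pics/w2.npz"));a=cv2.imread("pics/w2.png")
c=cv2.resize(a[0:150,312:512],(800,600),interpolation=cv2.INTER_CUBIC)
C=np.array([.614,.104])
for z,col in((.09,(255,0,0)),(.07,(0,255,0))):
  for k in range(100,260,5):
    t=np.radians(k);u=(proj([C[0]+.042*np.cos(t),C[1]+.042*np.sin(t),z],P)-[312,0])*4
    cv2.circle(c,tuple(int(x) for x in u),3 if k%15 else 6,col,-1)
cv2.imwrite("pics/c2.png",c)
E
```

```text
(no output)
```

View pics/c2.png

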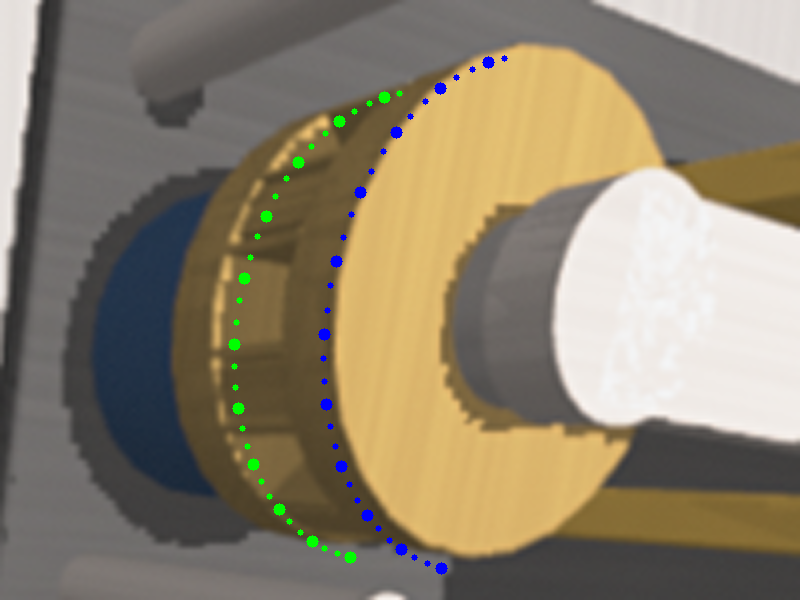

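```bash
python3 - <<'E'
from h import *
from scipy.optimize import least_squares
P=dict(np.load("pics/w2.npz"));a=cv2.imread("pics/w2.png")
pts=np.array([(335,340),(345,420),(375,490),(425,540),(475,556),(540,540),(600,490),(632,430),(365,205),(400,130),(450,70),(530,43),(600,70),(640,120),(662,165)])/4+[312,0]
def f(v):return [np.linalg.norm(ray(p,P,v[2])[:2]-v[:2])-.042 for p in pts]
r=least_squares(f,[.614,.104,.09]);print(r.x,np.round(np.array(r.fun)*1e3,1))
r2=least_squares(lambda v:f([v[0],v[1],.09]),[.614,.104]);print(r2.x,np.round(np.array(r2.fun)*1e3,1))
# unwrap the cylinder side: columns = angle 110..230, rows = z .05..0.09
v=r.x;A=np.radians(np.linspace(100,240,800));Z=np.linspace(v[2]+.003,v[2]-.04,250)
mx=np.array([[proj([v[0]+.042*np.cos(t),v[1]+.042*np.sin(t),z],P) for t in A] for z in Z],np.float32)
u=cv2.remap(a,mx[...,0],mx[...,1],cv2.INTER_CUBIC)
u=cv2.convertScaleAbs(u,alpha=1.8)
for k in range(100,241,10):
  x=int((k-100)/140*799);cv2.line(u,(x,0),(x,8 if k%50 else 20),(0,255,0),1)
e=cv2.resize(cv2.convertScaleAbs(a[0:150,345:425],alpha=1.8),(180,338),interpolation=cv2.INTER_CUBIC)
o=np.zeros((600,800,3),np.uint8);o[:250]=u;o[255:593,:180]=e
cv2.imwrite("pics/c3.png",o)
E
```

```text
[0.61848924 0.10633868 0.08783629] [ 0.1 -0.2 -0.5 -0.3  0.2  0.6  0.9 -0.8 -0.7  0.1  1.1  0.6 -0.2 -0.7
 -0.2]
[0.61578036 0.10618277] [-0.3 -0.7 -1.  -0.8 -0.4 -0.1  0.2 -1.6 -1.2 -0.4  0.5 -0.1 -0.8 -1.4
 -1. ]
```

View pics/c3.png

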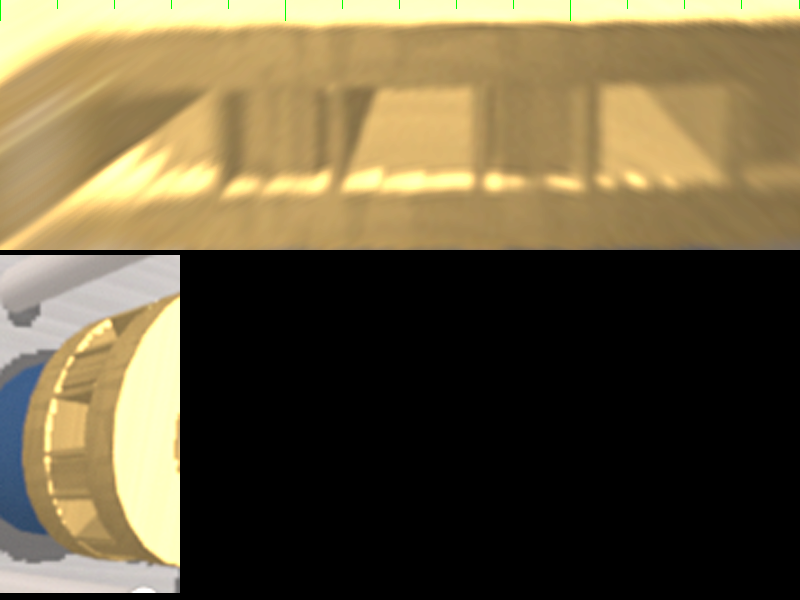

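```bash
python3 - <<'E'
from h import *
P=dict(np.load("pics/w2.npz"));_,M=yaw();T=observe()["ee_pos"]
# bar axis plane: through T-M[:,2]*.0168, normal tool z; tail tip ends
R=P["R"];t=P["t"];o=-R.T@t
for p in((254,40),(254,180)):
  q=ray(p,P,0.)-o;c=T-M[:,2]*.0168
  X=o+q*((c-o)@M[:,2])/(q@M[:,2]);print("in tool frame",M.T@(X-T))
for p in((127,222),(108,209),(109,192)):print(ray(p,"top",.02))
E
```

```text
in tool frame [ 0.10171059 -0.00164638 -0.0168    ]
in tool frame [ 0.04159742 -0.00157132 -0.0168    ]
[0.43614255 0.34469363 0.02      ]
[0.48255501 0.41693638 0.02      ]
[0.545889   0.41916021 0.02      ]
```

jog_arm(
  commands=[
    {"travel":[0,0,0.8],"twist":[0,6.667,0]},
    {"travel":[0,0,0.8],"twist":[0,6.667,0]},
    {"travel":[0,0,0.6],"twist":[0,6.667,0]},
    {"travel":[1,3.5,0],"twist":[0,0,7]},
    {"travel":[1,3.5,0],"twist":[0,0,7]},
    {"travel":[1,3.5,0],"twist":[0,0,7]},
    {"travel":[1,3.5,0],"twist":[0,0,7]},
    {"travel":[1,3.5,0],"twist":[0,0,7]},
    {"travel":[1,3.1,0],"twist":[0,0,7]},
    {"travel":[0,0,0],"twist":[0,0,0]},
    {"travel":[0,0,0],"twist":[0,0,0]},
  ],
)

```text
t: 6.53
ee_pos: [0.529, 0.2285, 0.119]
tool_rot: [-0.001, 0.437, 0.899, -0.001]
force: [-0.2, -0.3, -2.2]
gripper_width: 0.0168
grip_force: 69.7
```

```bash
python3 - <<'E'
from h import *
o=observe();print(o["t"],o["ee_pos"],yaw(),o["force"],o["qpos"])
a=capture("scene");b=capture("top");cv2.imwrite("pics/s2.png",a);cv2.imwrite("pics/t2.png",b)
for c in("scene","top"):
  for q in("bar_nose","bar","collar"):print(c,q,[(np.round(d["position"],4),round(d["conf"],2)) for d in pinpoint(c,q)][:3])
E
```

```text
6.5333 [0.52898586 0.2285499  0.1189704 ] (np.float64(38.176710085160906), array([[-6.18087714e-01,  7.86106374e-01, -2.08493602e-03],
       [ 7.86108886e-01,  6.18087467e-01, -8.37885395e-04],
       [ 6.30005773e-04, -2.15687340e-03, -9.99997475e-01]])) [-0.1649833  -0.30153677 -2.20415233] [ 3.48836922e-01  3.62156493e-02  1.48639482e+00 -7.48739220e-05
  1.62122794e+00 -3.17475378e-01]
scene bar_nose [(array([ 0.212 , -0.4879,  0.0093]), 0.81), (array([0.5906, 0.1461, 0.134 ]), 0.7)]
scene bar [(array([ 0.3167, -0.562 ,  0.0085]), 0.62), (array([0.5296, 0.2285, 0.1384]), 0.6), (array([ 0.5977, -0.3743,  0.0011]), 0.32)]
scene collar [(array([0.6152, 0.105 , 0.0697]), 0.89)]
top bar_nose [(array([0.5925, 0.146 , 0.1367]), 0.77), (array([ 0.2159, -0.4888,  0.0109]), 0.77)]
top bar [(array([0.5256, 0.228 , 0.137 ]), 0.72), (array([ 0.3178, -0.5638,  0.0102]), 0.69), (array([0.6586, 0.1027, 0.0671]), 0.23)]
top collar [(array([0.6142, 0.1077, 0.0715]), 0.59)]
```

jog_arm(
  commands=[
    {"travel":[-0.28,-0.11,-0.6],"twist":[0.12,0.05,-1.7]},
    {"travel":[0,0,-2],"twist":[0,0,0]},
    {"travel":[0,0,-2],"twist":[0,0,0]},
    {"travel":[0,0,-1.5],"twist":[0,0,0]},
    {"travel":[0,0,-0.5],"twist":[0,0,0]},
    {"travel":[0,0,0],"twist":[0,0,0]},
    {"travel":[0,0,0],"twist":[0,0,0]},
    {"travel":[0,0,0],"twist":[0,0,0]},
  ],
)

```text
t: 7.6
ee_pos: [0.5265, 0.2259, 0.056]
tool_rot: [0.0, 0.451, 0.892, 0.002]
force: [-0.1, -0.6, -2.2]
gripper_width: 0.0172
grip_force: 69.7
```

```bash
python3 - <<'E'
from h import *
o=observe();print(o["t"],o["ee_pos"],yaw(),o["force"])
a=capture("scene");b=capture("top");w=capture("wrist")
def cr(im,x,y,w,h,W,H):return cv2.resize(im[y:y+h,x:x+w],(W,H),interpolation=cv2.INTER_CUBIC)
cv2.imwrite("pics/c4.png",np.hstack([cr(a,220,205,80,80,400,400),cr(b,155,145,80,80,400,400)]))
for c in("scene","top"):
  for q in("bar_nose","bar","collar"):print(c,q,[(np.round(d["position"],4),round(d["conf"],2)) for d in pinpoint(c,q) if d["position"][1]>0][:1])
E
```

```text
7.6 [0.52653909 0.22594245 0.05601904] (np.float64(36.331993163976826), array([[-0.59246607,  0.8055939 ,  0.00155416],
       [ 0.80559403,  0.5924604 ,  0.00298892],
       [ 0.00148708,  0.00302286, -0.99999433]])) [-0.10955438 -0.59698604 -2.1613334 ]
scene bar_nose [(array([0.5847, 0.143 , 0.0698]), 0.67)]
scene bar [(array([0.5269, 0.2242, 0.0722]), 0.56)]
scene collar [(array([0.6123, 0.1049, 0.0708]), 0.56)]
top bar_nose [(array([0.5852, 0.1454, 0.0756]), 0.6)]
top bar [(array([0.5216, 0.2256, 0.0719]), 0.59)]
top collar [(array([0.617 , 0.1071, 0.0702]), 0.81)]
```

View pics/c4.png

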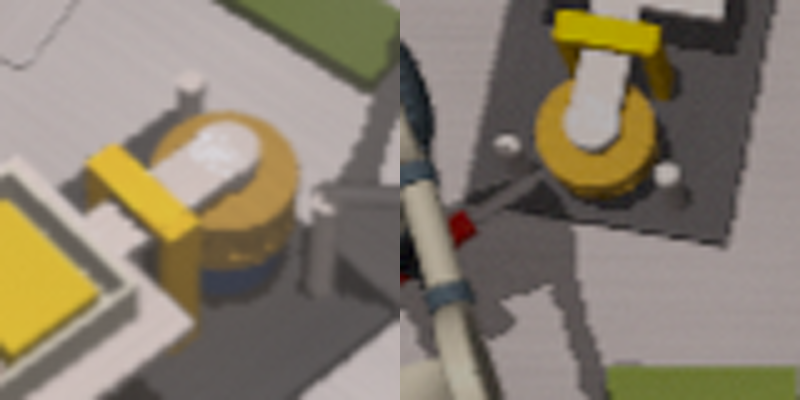

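jog_arm(
  commands=[
    {"travel":[0,0,-0.26],"twist":[0,0,0]},
    {"travel":[0.25,-0.34,0],"twist":[0,0,0]},
    {"travel":[0.25,-0.34,0],"twist":[0,0,0]},
    {"travel":[0.25,-0.34,0],"twist":[0,0,0]},
    {"travel":[0,0,0],"twist":[0,0,0]},
    {"travel":[0,0,0],"twist":[0,0,0]},
  ],
)

```text
t: 8.55
ee_pos: [0.5335, 0.2152, 0.0517]
tool_rot: [-0.001, 0.452, 0.892, 0.001]
force: [-0.6, -0.0, -2.5]
gripper_width: 0.0167
grip_force: 69.7
```

jog_arm(
  commands=[
    {"travel":[0.12,-0.17,0],"twist":[0,0,0]},
    {"travel":[0.12,-0.17,0],"twist":[0,0,0]},
    {"travel":[0,0,0],"twist":[0,0,0]},
  ],
)

```text
t: 8.8
ee_pos: [0.5359, 0.2119, 0.0518]
tool_rot: [-0.001, 0.451, 0.892, 0.001]
force: [0.7, 0.1, -2.2]
gripper_width: 0.0169
grip_force: 69.7
```

jog_arm(
  commands=[
    {"travel":[0,0,0],"twist":[0,0,0]},
  ],
)

```text
t: 8.88
ee_pos: [0.5357, 0.2121, 0.0518]
tool_rot: [-0.001, 0.451, 0.892, 0.001]
force: [0.3, -0.3, -1.4]
gripper_width: 0.0169
grip_force: 69.7
```

jog_arm(
  commands=[
    {"travel":[0.12,-0.16,0],"twist":[0,0,0]},
    {"travel":[0.12,-0.16,0],"twist":[0,0,0]},
    {"travel":[0.12,-0.16,0],"twist":[0,0,0]},
    {"travel":[0,0,0],"twist":[0,0,0]},
    {"travel":[0,0,0],"twist":[0,0,0]},
  ],
)

```text
t: 9.3
ee_pos: [0.5396, 0.2072, 0.0519]
tool_rot: [-0.0, 0.451, 0.892, 0.001]
force: [1.2, 0.2, -0.8]
gripper_width: 0.0168
grip_force: 69.8
```

```bash
python3 - <<'E'
from h import *
o=observe();print(o["t"],o["ee_pos"],yaw()[0],o["force"],o["ft_torque"])
C=np.array([.616,.106]);d=o["ee_pos"][:2]-C;print(np.hypot(*d),np.degrees(np.arctan2(d[1],d[0])))
E
```

```text
9.3 [0.53956643 0.20715871 0.05188748] 36.333076798271 [ 1.20514334  0.15332033 -0.80931836] [-0.20604813 -0.21174078  0.01552619]
0.12678791270832868 127.073989850044
```

```bash
cat >> h.py <<'E'
import sys
def arc(a0,a1,n,r=.1255,C=(.616,.106),dr=0):
    a=np.radians(np.linspace(a0,a1,n+1));rr=np.linspace(r+dr,r,n+1)
    p=np.round(100*np.c_[C[0]+rr*np.cos(a),C[1]+rr*np.sin(a)],2)
    print(f"twist {(a1-a0)/n:.2f}",[list(map(float,np.round(x,2))) for x in np.diff(p,axis=0)])
E
python3 - <<'E'
from h import *
arc(127,151,8,dr=.0013);arc(151,187,12);arc(187,217,10)
E
```

```text
twist 3.00 [[-0.51, -0.43], [-0.49, -0.45], [-0.46, -0.48], [-0.43, -0.49], [-0.41, -0.52], [-0.38, -0.54], [-0.35, -0.56], [-0.32, -0.58]]
twist 3.00 [[-0.3, -0.58], [-0.27, -0.6], [-0.24, -0.61], [-0.21, -0.62], [-0.18, -0.63], [-0.14, -0.65], [-0.11, -0.64], [-0.07, -0.66], [-0.04, -0.65], [-0.01, -0.66], [0.03, -0.66], [0.06, -0.65]]
twist 3.00 [[0.1, -0.65], [0.13, -0.64], [0.17, -0.64], [0.19, -0.63], [0.23, -0.61], [0.27, -0.6], [0.29, -0.59], [0.32, -0.57], [0.36, -0.56], [0.38, -0.53]]
```

jog_arm(
  commands=[
    {"travel":[-0.51,-0.43,0.04],"twist":[0,0,3]},
    {"travel":[-0.49,-0.45,0],"twist":[0,0,3]},
    {"travel":[-0.46,-0.48,0],"twist":[0,0,3]},
    {"travel":[-0.43,-0.49,0],"twist":[0,0,3]},
  ],
)

```text
t: 9.63
ee_pos: [0.5204, 0.1898, 0.0523]
tool_rot: [-0.001, 0.354, 0.935, 0.002]
force: [1.4, 3.8, -1.5]
gripper_width: 0.0165
grip_force: 69.8
```

jog_arm(
  commands=[
    {"travel":[-0.41,-0.52,0],"twist":[0,0,3]},
    {"travel":[-0.38,-0.54,0],"twist":[0,0,3]},
    {"travel":[-0.35,-0.56,0],"twist":[0,0,3]},
    {"travel":[-0.32,-0.58,0],"twist":[0,0,3]},
  ],
)

```text
t: 9.97
ee_pos: [0.5054, 0.1681, 0.0522]
tool_rot: [-0.001, 0.254, 0.967, 0.002]
force: [-0.1, 4.9, -1.8]
gripper_width: 0.017
grip_force: 69.9
```

```bash
cat >> h.py <<'E'
def st(C=(.616,.106)):
    o=observe();d=o["ee_pos"][:2]-np.array(C);a=np.arctan2(d[1],d[0]);u=np.array([np.cos(a),np.sin(a)]);f=o["force"]
    print("t",o["t"],"pos",np.round(o["ee_pos"],4),"r",round(np.hypot(*d),4),"az",round(np.degrees(a)%360,2),"bar",round((yaw()[0]+90)%360,2),"Frad %.1f Ftan %.1f Fz %.1f"%(f[:2]@u,f[1]*u[0]-f[0]*u[1],f[2]),"T",np.round(o["ft_torque"],2))
E
python3 -c "from h import *;st()"
```

```text
t 9.9667 pos [0.5054 0.1681 0.0522] r 0.1269 az 150.7 bar 150.58 Frad 2.5 Ftan -4.3 Fz -1.8 T [ 0.71 -0.02  0.35]
```

jog_arm(
  commands=[
    {"travel":[-0.3,-0.58,0],"twist":[0,0,3]},
    {"travel":[-0.27,-0.6,0],"twist":[0,0,3]},
    {"travel":[-0.24,-0.61,0],"twist":[0,0,3]},
    {"travel":[-0.21,-0.62,0],"twist":[0,0,3]},
    {"travel":[-0.18,-0.63,0],"twist":[0,0,3]},
    {"travel":[-0.14,-0.65,0],"twist":[0,0,3]},
  ],
)

```text
t: 10.47
ee_pos: [0.4917, 0.1311, 0.0521]
tool_rot: [-0.002, 0.099, 0.995, 0.002]
force: [-2.0, 5.2, 0.2]
gripper_width: 0.0167
grip_force: 70.0
```

jog_arm(
  commands=[
    {"travel":[-0.11,-0.64,0],"twist":[0,0,3]},
    {"travel":[-0.07,-0.66,0],"twist":[0,0,3]},
    {"travel":[-0.04,-0.65,0],"twist":[0,0,3]},
    {"travel":[-0.01,-0.66,0],"twist":[0,0,3]},
    {"travel":[0.03,-0.66,0],"twist":[0,0,3]},
    {"travel":[0.06,-0.65,0],"twist":[0,0,3]},
  ],
)

```text
t: 10.97
ee_pos: [0.4901, 0.0916, 0.052]
tool_rot: [-0.002, -0.057, 0.998, 0.001]
force: [-3.6, 4.3, -0.4]
gripper_width: 0.0167
grip_force: 70.0
```

```bash
python3 -c "from h import *;st()"
```

```text
t 10.9667 pos [0.4901 0.0916 0.052 ] r 0.1268 az 186.52 bar 186.58 Frad 3.1 Ftan -4.6 Fz -0.4 T [0.57 0.28 0.32]
```

jog_arm(
  commands=[
    {"travel":[0.07,-0.66,0],"twist":[0,0,3]},
    {"travel":[0.1,-0.65,0],"twist":[0,0,3]},
    {"travel":[0.14,-0.65,0],"twist":[0,0,3]},
    {"travel":[0.17,-0.64,0],"twist":[0,0,3]},
    {"travel":[0.22,-0.62,0],"twist":[0,0,3]},
    {"travel":[0.27,-0.6,0],"twist":[0,0,3]},
  ],
)

```text
t: 11.47
ee_pos: [0.5005, 0.0536, 0.052]
tool_rot: [-0.001, -0.213, 0.977, 0.001]
force: [-0.3, 3.4, -0.9]
gripper_width: 0.017
grip_force: 69.9
```

jog_arm(
  commands=[
    {"travel":[0.29,-0.59,0],"twist":[0,0,3]},
    {"travel":[0.32,-0.57,0],"twist":[0,0,3]},
    {"travel":[0.36,-0.56,0],"twist":[0,0,3]},
    {"travel":[0.38,-0.53,0],"twist":[0,0,3]},
    {"travel":[0,0,0],"twist":[0,0,0]},
  ],
)

```text
t: 11.88
ee_pos: [0.5142, 0.0303, 0.052]
tool_rot: [-0.001, -0.313, 0.95, 0.001]
force: [-1.1, 2.7, -0.9]
gripper_width: 0.0166
grip_force: 69.9
```

```bash
python3 -c "from h import *;st()"
```

```text
t 11.8833 pos [0.5142 0.0303 0.052 ] r 0.1268 az 216.63 bar 216.47 Frad -0.8 Ftan -2.8 Fz -0.9 T [ 0.57 -0.03  0.28]
```

jog_arm(
  commands=[
    {"travel":[-0.09,0.12,0],"twist":[0,0,0]},
    {"travel":[-0.32,-0.24,0],"twist":[0,0,0]},
    {"travel":[-0.4,-0.3,0],"twist":[0,0,0]},
    {"travel":[-0.48,-0.36,0],"twist":[0,0,0]},
    {"travel":[-0.56,-0.42,0],"twist":[0,0,0]},
    {"travel":[-0.56,-0.42,0],"twist":[0,0,0]},
    {"travel":[-0.24,-0.18,0],"twist":[0,0,0]},
    {"travel":[0,0,0],"twist":[0,0,0]},
    {"travel":[0,0,0],"twist":[0,0,0]},
  ],
)

```text
t: 12.63
ee_pos: [0.4875, 0.0119, 0.0522]
tool_rot: [-0.001, -0.312, 0.95, -0.0]
force: [-0.1, -0.0, -1.7]
gripper_width: 0.0166
grip_force: 69.7
```

```bash
python3 - <<'E'
from h import *
st()
o=observe();C=np.array([.616,.106]);d=o["ee_pos"][:2]-C
capture("top")
for q in("bar_nose","collar","socket_mouth"):print(q,[(np.round(d["position"],4),round(d["conf"],2)) for d in pinpoint("top",q)][:3])
r=np.hypot(*d);a=np.degrees(np.arctan2(d[1],d[0]))%360;arc(a,124.5,14,r)
E
```

```text
t 12.6333 pos [0.4875 0.0119 0.0522] r 0.1593 az 216.23 bar 216.31 Frad 0.1 Ftan -0.0 Fz -1.7 T [-0.01 -0.02 -0.04]
bar_nose [(array([ 0.2131, -0.4911,  0.0108]), 0.66)]
collar [(array([0.6125, 0.109 , 0.0707]), 0.53)]
socket_mouth [(array([0.6206, 0.145 , 0.0673]), 0.63), (array([ 0.6493, -0.215 ,  0.005 ]), 0.45), (array([0.6746, 0.0949, 0.1117]), 0.19)]
twist -6.55 [[-0.99, 1.52], [-0.81, 1.64], [-0.62, 1.71], [-0.41, 1.77], [-0.22, 1.81], [0.0, 1.82], [0.2, 1.81], [0.4, 1.77], [0.61, 1.72], [0.8, 1.63], [0.98, 1.54], [1.15, 1.41], [1.3, 1.27], [1.44, 1.12]]
```

jog_arm(
  commands=[
    {"travel":[-0.99,1.52,0],"twist":[0,0,-6.55]},
    {"travel":[-0.81,1.64,0],"twist":[0,0,-6.55]},
    {"travel":[-0.62,1.71,0],"twist":[0,0,-6.55]},
    {"travel":[-0.41,1.77,0],"twist":[0,0,-6.55]},
    {"travel":[-0.22,1.81,0],"twist":[0,0,-6.55]},
    {"travel":[0,1.82,0],"twist":[0,0,-6.55]},
    {"travel":[0.2,1.81,0],"twist":[0,0,-6.55]},
    {"travel":[0.4,1.77,0],"twist":[0,0,-6.55]},
    {"travel":[0.61,1.72,0],"twist":[0,0,-6.55]},
    {"travel":[0.8,1.63,0],"twist":[0,0,-6.55]},
    {"travel":[0.98,1.54,0],"twist":[0,0,-6.55]},
    {"travel":[1.15,1.41,0],"twist":[0,0,-6.55]},
  ],
)

```text
t: 13.83
ee_pos: [0.4986, 0.2149, 0.0519]
tool_rot: [-0.001, 0.363, 0.932, 0.001]
force: [0.1, 0.3, -1.4]
gripper_width: 0.0166
grip_force: 69.8
```

jog_arm(
  commands=[
    {"travel":[1.3,1.27,0],"twist":[0,0,-6.55]},
    {"travel":[1.44,1.12,0],"twist":[0,0,-6.55]},
    {"travel":[0,0,0],"twist":[0,0,0]},
    {"travel":[0,0,0],"twist":[0,0,0]},
    {"travel":[0,0,0],"twist":[0,0,0]},
  ],
)

```text
t: 14.25
ee_pos: [0.5254, 0.2373, 0.0516]
tool_rot: [-0.001, 0.463, 0.886, 0.0]
force: [-0.7, -0.2, -1.2]
gripper_width: 0.017
grip_force: 69.8
```

```bash
python3 -c "from h import *;st()"
```

```text
t 14.25 pos [0.5254 0.2373 0.0516] r 0.1595 az 124.6 bar 124.78 Frad 0.3 Ftan 0.7 Fz -1.2 T [ 0.02 -0.01  0.02]
```

jog_arm(
  commands=[
    {"travel":[0.28,-0.41,0],"twist":[0,0,0]},
    {"travel":[0.28,-0.41,0],"twist":[0,0,0]},
    {"travel":[0.28,-0.41,0],"twist":[0,0,0]},
    {"travel":[0.17,-0.25,0],"twist":[0,0,0]},
    {"travel":[0.12,-0.17,0],"twist":[0,0,0]},
    {"travel":[0.12,-0.17,0],"twist":[0,0,0]},
    {"travel":[0,0,0],"twist":[0,0,0]},
  ],
)

```text
t: 14.83
ee_pos: [0.5386, 0.2188, 0.0521]
tool_rot: [-0.001, 0.465, 0.885, 0.001]
force: [0.7, -0.3, -1.5]
gripper_width: 0.0167
grip_force: 69.8
```

```bash
python3 -c "from h import *;st()"
```

```text
t 14.8333 pos [0.5386 0.2188 0.0521] r 0.1368 az 124.45 bar 124.62 Frad -0.7 Ftan -0.4 Fz -1.5 T [-0.02 -0.    0.01]
```

Free so far (nose in the mouth). I'll go on to full depth.

jog_arm(
  commands=[
    {"travel":[0.12,-0.17,0],"twist":[0,0,0]},
    {"travel":[0.12,-0.17,0],"twist":[0,0,0]},
    {"travel":[0.12,-0.17,0],"twist":[0,0,0]},
    {"travel":[0.12,-0.17,0],"twist":[0,0,0]},
    {"travel":[0.05,-0.08,0],"twist":[0,0,0]},
    {"travel":[0,0,0],"twist":[0,0,0]},
    {"travel":[0,0,0],"twist":[0,0,0]},
  ],
)

```text
t: 15.42
ee_pos: [0.5438, 0.2116, 0.0521]
tool_rot: [-0.001, 0.465, 0.886, 0.001]
force: [0.1, -1.5, -1.4]
gripper_width: 0.0166
grip_force: 69.8
```

```bash
python3 - <<'E'
from h import *
st();arc(124.5,146.5,11,.1268)
E
```

```text
t 15.4167 pos [0.5438 0.2116 0.0521] r 0.1279 az 124.36 bar 124.64 Frad -1.3 Ftan 0.8 Fz -1.4 T [-0.06 -0.08  0.02]
twist 2.00 [[-0.36, -0.26], [-0.35, -0.27], [-0.35, -0.28], [-0.33, -0.29], [-0.32, -0.31], [-0.31, -0.31], [-0.3, -0.33], [-0.28, -0.33], [-0.28, -0.35], [-0.26, -0.36], [-0.25, -0.36]]
```

jog_arm(
  commands=[
    {"travel":[-0.36,-0.26,0],"twist":[0,0,2]},
    {"travel":[-0.35,-0.27,0],"twist":[0,0,2]},
    {"travel":[-0.35,-0.28,0],"twist":[0,0,2]},
    {"travel":[-0.33,-0.29,0],"twist":[0,0,2]},
    {"travel":[-0.32,-0.31,0],"twist":[0,0,2]},
    {"travel":[-0.31,-0.31,0],"twist":[0,0,2]},
    {"travel":[-0.3,-0.33,0],"twist":[0,0,2]},
    {"travel":[-0.28,-0.33,0],"twist":[0,0,2]},
  ],
)

```text
t: 16.08
ee_pos: [0.5179, 0.1888, 0.0524]
tool_rot: [-0.001, 0.335, 0.942, 0.002]
force: [2.7, 3.1, -2.0]
gripper_width: 0.0165
grip_force: 69.9
```

```bash
python3 - <<'E'
from h import *
st();arc(140.5,178.5,38,.127)
E
```

```text
t 16.0833 pos [0.5179 0.1888 0.0524] r 0.1284 az 139.83 bar 140.82 Frad -0.0 Ftan -4.1 Fz -2.0 T [ 0.54 -0.27  0.32]
twist 1.00 [[-0.14, -0.17], [-0.14, -0.18], [-0.13, -0.18], [-0.13, -0.18], [-0.13, -0.18], [-0.12, -0.18], [-0.12, -0.19], [-0.12, -0.18], [-0.11, -0.19], [-0.11, -0.2], [-0.11, -0.19], [-0.11, -0.2], [-0.1, -0.19], [-0.09, -0.2], [-0.1, -0.2], [-0.09, -0.21], [-0.08, -0.2], [-0.09, -0.21], [-0.08, -0.2], [-0.07, -0.21], [-0.07, -0.21], [-0.07, -0.21], [-0.07, -0.21], [-0.06, -0.22], [-0.06, -0.21], [-0.05, -0.22], [-0.05, -0.21], [-0.05, -0.22], [-0.04, -0.22], [-0.04, -0.21], [-0.03, -0.22], [-0.03, -0.22], [-0.03, -0.22], [-0.02, -0.22], [-0.02, -0.22], [-0.02, -0.22], [-0.01, -0.23], [-0.01, -0.22]]
```

jog_arm(
  commands=[
    {"travel":[-0.14,-0.17,0],"twist":[0,0,1]},
    {"travel":[-0.14,-0.18,0],"twist":[0,0,1]},
    {"travel":[-0.13,-0.18,0],"twist":[0,0,1]},
    {"travel":[-0.13,-0.18,0],"twist":[0,0,1]},
  ],
)

```text
t: 16.42
ee_pos: [0.5121, 0.1812, 0.0522]
tool_rot: [-0.001, 0.303, 0.953, 0.001]
force: [0.2, 4.7, -1.7]
gripper_width: 0.0168
grip_force: 69.9
```

```bash
python3 -c "from h import *;st()"
```

```text
t 16.4167 pos [0.5121 0.1812 0.0522] r 0.1282 az 144.11 bar 144.74 Frad 2.7 Ftan -3.9 Fz -1.7 T [ 0.57 -0.04  0.26]
```

jog_arm(
  commands=[
    {"travel":[-0.13,-0.18,0],"twist":[0,0,1]},
    {"travel":[-0.12,-0.18,0],"twist":[0,0,1]},
    {"travel":[-0.12,-0.19,0],"twist":[0,0,1]},
  ],
)

```text
t: 16.67
ee_pos: [0.5084, 0.1753, 0.0521]
tool_rot: [-0.001, 0.278, 0.961, 0.001]
force: [0.0, 3.8, -1.6]
gripper_width: 0.0168
grip_force: 70.0
```

```bash
python3 -c "from h import *;st()"
```

```text
t 16.6667 pos [0.5084 0.1753 0.0521] r 0.1279 az 147.22 bar 147.75 Frad 2.0 Ftan -3.2 Fz -1.6 T [ 0.66 -0.01  0.3 ]
```

jog_arm(
  commands=[
    {"travel":[-0.12,-0.18,0],"twist":[0,0,1]},
    {"travel":[-0.11,-0.19,0],"twist":[0,0,1]},
    {"travel":[-0.11,-0.2,0],"twist":[0,0,1]},
  ],
)

```text
t: 16.92
ee_pos: [0.505, 0.1694, 0.0521]
tool_rot: [-0.001, 0.253, 0.968, 0.001]
force: [-0.8, 3.9, -1.2]
gripper_width: 0.0167
grip_force: 70.0
```

```bash
python3 -c "from h import *;st()"
```

```text
t 16.9167 pos [0.505  0.1694 0.0521] r 0.1278 az 150.26 bar 150.74 Frad 2.6 Ftan -3.0 Fz -1.2 T [0.59 0.05 0.24]
```

jog_arm(
  commands=[
    {"travel":[-0.11,-0.19,0],"twist":[0,0,1]},
    {"travel":[-0.11,-0.2,0],"twist":[0,0,1]},
    {"travel":[-0.1,-0.19,0],"twist":[0,0,1]},
  ],
)

```text
t: 17.17
ee_pos: [0.5018, 0.1635, 0.0521]
tool_rot: [-0.001, 0.227, 0.974, 0.0]
force: [-0.1, 3.9, -1.8]
gripper_width: 0.0172
grip_force: 70.0
```

```bash
python3 -c "from h import *;st()"
```

```text
t 17.1667 pos [0.5018 0.1635 0.0521] r 0.1279 az 153.25 bar 153.75 Frad 1.9 Ftan -3.4 Fz -1.8 T [0.56 0.01 0.27]
```

jog_arm(
  commands=[
    {"travel":[-0.09,-0.2,0],"twist":[0,0,1]},
    {"travel":[-0.1,-0.2,0],"twist":[0,0,1]},
    {"travel":[-0.09,-0.21,0],"twist":[0,0,1]},
  ],
)

```text
t: 17.42
ee_pos: [0.499, 0.1575, 0.0521]
tool_rot: [-0.001, 0.202, 0.979, 0.0]
force: [-0.3, 3.8, -1.4]
gripper_width: 0.0166
grip_force: 70.0
```

```bash
python3 -c "from h import *;st()"
```

```text
t 17.4167 pos [0.499  0.1575 0.0521] r 0.1278 az 156.24 bar 156.75 Frad 1.8 Ftan -3.3 Fz -1.4 T [0.59 0.09 0.29]
```

jog_arm(
  commands=[
    {"travel":[-0.08,-0.2,0],"twist":[0,0,1]},
    {"travel":[-0.09,-0.21,0],"twist":[0,0,1]},
    {"travel":[-0.08,-0.2,0],"twist":[0,0,1]},
  ],
)

```text
t: 17.67
ee_pos: [0.4965, 0.1513, 0.052]
tool_rot: [-0.001, 0.176, 0.984, 0.0]
force: [-1.5, 4.7, -0.9]
gripper_width: 0.0166
grip_force: 70.0
```

```bash
python3 -c "from h import *;st()"
```

```text
t 17.6667 pos [0.4965 0.1513 0.052 ] r 0.1278 az 159.22 bar 159.75 Frad 3.1 Ftan -3.9 Fz -0.9 T [0.63 0.13 0.24]
```

jog_arm(
  commands=[
    {"travel":[-0.07,-0.21,0],"twist":[0,0,1]},
    {"travel":[-0.07,-0.21,0],"twist":[0,0,1]},
    {"travel":[-0.06,-0.21,0],"twist":[0,0,1]},
  ],
)

```text
t: 17.92
ee_pos: [0.4945, 0.1451, 0.052]
tool_rot: [-0.001, 0.15, 0.989, 0.0]
force: [-1.2, 3.9, -0.8]
gripper_width: 0.0169
grip_force: 70.0
```

```bash
python3 -c "from h import *;st()"
```

```text
t 17.9167 pos [0.4945 0.1451 0.052 ] r 0.1276 az 162.17 bar 162.75 Frad 2.4 Ftan -3.3 Fz -0.8 T [0.54 0.15 0.3 ]
```

jog_arm(
  commands=[
    {"travel":[-0.07,-0.21,0],"twist":[0,0,1]},
    {"travel":[-0.06,-0.22,0],"twist":[0,0,1]},
    {"travel":[-0.06,-0.21,0],"twist":[0,0,1]},
  ],
)

```text
t: 18.17
ee_pos: [0.4927, 0.1386, 0.0521]
tool_rot: [-0.001, 0.124, 0.992, 0.0]
force: [-2.0, 4.1, -1.3]
gripper_width: 0.0167
grip_force: 70.0
```

```bash
python3 -c "from h import *;st()"
```

```text
t 18.1667 pos [0.4927 0.1386 0.0521] r 0.1276 az 165.18 bar 165.75 Frad 3.0 Ftan -3.4 Fz -1.3 T [0.55 0.14 0.31]
```

jog_arm(
  commands=[
    {"travel":[-0.05,-0.22,0],"twist":[0,0,1]},
    {"travel":[-0.05,-0.21,0],"twist":[0,0,1]},
    {"travel":[-0.05,-0.22,0],"twist":[0,0,1]},
  ],
)

```text
t: 18.42
ee_pos: [0.4912, 0.1322, 0.052]
tool_rot: [-0.001, 0.098, 0.995, 0.0]
force: [-1.6, 3.1, -1.2]
gripper_width: 0.0166
grip_force: 70.0
```

```bash
python3 -c "from h import *;st()"
```

```text
t 18.4167 pos [0.4912 0.1322 0.052 ] r 0.1275 az 168.16 bar 168.75 Frad 2.2 Ftan -2.7 Fz -1.2 T [0.59 0.23 0.24]
```

jog_arm(
  commands=[
    {"travel":[-0.04,-0.22,0],"twist":[0,0,1]},
    {"travel":[-0.04,-0.21,0],"twist":[0,0,1]},
    {"travel":[-0.03,-0.22,0],"twist":[0,0,1]},
  ],
)

```text
t: 18.67
ee_pos: [0.4901, 0.1257, 0.052]
tool_rot: [-0.001, 0.072, 0.997, 0.0]
force: [-2.1, 4.1, -0.4]
gripper_width: 0.0166
grip_force: 70.0
```

```bash
python3 -c "from h import *;st()"
```

```text
t 18.6667 pos [0.4901 0.1257 0.052 ] r 0.1275 az 171.13 bar 171.75 Frad 2.7 Ftan -3.8 Fz -0.4 T [0.57 0.19 0.27]
```

jog_arm(
  commands=[
    {"travel":[-0.03,-0.22,0],"twist":[0,0,1]},
    {"travel":[-0.03,-0.22,0],"twist":[0,0,1]},
    {"travel":[-0.02,-0.22,0],"twist":[0,0,1]},
  ],
)

```text
t: 18.92
ee_pos: [0.4893, 0.119, 0.052]
tool_rot: [-0.001, 0.046, 0.999, 0.0]
force: [-2.8, 3.1, -0.7]
gripper_width: 0.0169
grip_force: 70.0
```

```bash
python3 -c "from h import *;st()"
```

```text
t 18.9167 pos [0.4893 0.119  0.052 ] r 0.1274 az 174.13 bar 174.75 Frad 3.1 Ftan -2.8 Fz -0.7 T [0.46 0.33 0.29]
```

jog_arm(
  commands=[
    {"travel":[-0.05,-0.22,0],"twist":[0,0,1]},
    {"travel":[-0.04,-0.22,0],"twist":[0,0,1]},
    {"travel":[-0.02,-0.22,0],"twist":[0,0,1]},
  ],
)

```text
t: 19.17
ee_pos: [0.4886, 0.1124, 0.0522]
tool_rot: [-0.001, 0.02, 1.0, 0.0]
force: [0.4, 3.2, -2.6]
gripper_width: 0.0168
grip_force: 69.9
```

```bash
python3 - <<'E'
from h import *
st();arc(177.5,198.5,21,.127)
E
```

```text
t 19.1667 pos [0.4886 0.1124 0.0522] r 0.1275 az 177.13 bar 177.74 Frad -0.3 Ftan -3.2 Fz -2.6 T [ 0.5  -0.16  0.32]
twist 1.00 [[-0.01, -0.22], [0.0, -0.22], [0.0, -0.22], [0.0, -0.22], [0.01, -0.22], [0.01, -0.23], [0.02, -0.22], [0.02, -0.22], [0.02, -0.22], [0.03, -0.22], [0.03, -0.22], [0.03, -0.22], [0.04, -0.21], [0.04, -0.22], [0.05, -0.22], [0.05, -0.21], [0.05, -0.22], [0.06, -0.21], [0.06, -0.22], [0.07, -0.21], [0.07, -0.21]]
```

jog_arm(
  commands=[
    {"travel":[-0.01,-0.22,0],"twist":[0,0,1]},
    {"travel":[0,-0.22,0],"twist":[0,0,1]},
    {"travel":[0,-0.11,0],"twist":[0,0,0.5]},
  ],
)

```text
t: 19.42
ee_pos: [0.4884, 0.1072, 0.0522]
tool_rot: [-0.001, -0.002, 1.0, 0.001]
force: [1.5, 6.4, -1.9]
gripper_width: 0.0167
grip_force: 69.9
```

```bash
python3 -c "from h import *;st()"
```

```text
t 19.4167 pos [0.4884 0.1072 0.0522] r 0.1276 az 179.44 bar 180.25 Frad -1.4 Ftan -6.4 Fz -1.9 T [ 0.9  -0.2   0.48]
```

jog_arm(
  commands=[
    {"travel":[0,-0.11,0],"twist":[0,0,0.5]},
    {"travel":[0,0,0],"twist":[0,0,0]},
  ],
)

```text
t: 19.58
ee_pos: [0.4883, 0.1064, 0.0522]
tool_rot: [-0.001, -0.006, 1.0, 0.001]
force: [0.4, 5.0, -2.8]
gripper_width: 0.0168
grip_force: 69.9
```

```bash
python3 -c "from h import *;st()"
```

```text
t 19.5833 pos [0.4883 0.1064 0.0522] r 0.1277 az 179.8 bar 180.73 Frad -0.4 Ftan -5.0 Fz -2.8 T [ 0.86 -0.14  0.48]
```

jog_arm(
  commands=[
    {"travel":[0,-0.11,0],"twist":[0,0,0.5]},
    {"travel":[0,0,0],"twist":[0,0,0]},
  ],
)

```text
t: 19.75
ee_pos: [0.4883, 0.1055, 0.0522]
tool_rot: [-0.001, -0.011, 1.0, 0.001]
force: [0.1, 6.3, -2.1]
gripper_width: 0.0166
grip_force: 70.0
```

```bash
python3 -c "from h import *;st()"
```

```text
t 19.75 pos [0.4883 0.1055 0.0522] r 0.1277 az 180.2 bar 181.24 Frad -0.2 Ftan -6.3 Fz -2.1 T [ 0.92 -0.14  0.54]
```

jog_arm(
  commands=[
    {"travel":[0,0.1,0],"twist":[0,0,-0.5]},
    {"travel":[0,0.1,0],"twist":[0,0,-0.5]},
    {"travel":[0,0,0],"twist":[0,0,0]},
    {"travel":[0,0,0],"twist":[0,0,0]},
  ],
)

```text
t: 20.08
ee_pos: [0.4883, 0.1073, 0.0522]
tool_rot: [-0.001, -0.002, 1.0, 0.001]
force: [0.4, 6.1, -1.9]
gripper_width: 0.0171
grip_force: 69.9
```

```bash
python3 -c "from h import *;st()"
```

```text
t 20.0833 pos [0.4883 0.1073 0.0522] r 0.1277 az 179.4 bar 180.21 Frad -0.4 Ftan -6.1 Fz -1.9 T [ 0.81 -0.18  0.45]
```

jog_arm(
  commands=[
    {"travel":[0,0.1,0],"twist":[0,0,0]},
    {"travel":[0,0.1,0],"twist":[0,0,0]},
    {"travel":[0,0,0],"twist":[0,0,0]},
    {"travel":[0,0,0],"twist":[0,0,0]},
  ],
)

```text
t: 20.42
ee_pos: [0.4883, 0.1084, 0.0521]
tool_rot: [-0.001, -0.001, 1.0, -0.0]
force: [0.1, 0.6, -1.6]
gripper_width: 0.0163
grip_force: 69.9
```

```bash
python3 -c "from h import *;st()"
```

```text
t 20.4167 pos [0.4883 0.1084 0.0521] r 0.1278 az 178.91 bar 180.12 Frad -0.1 Ftan -0.6 Fz -1.6 T [ 0.06 -0.16  0.06]
```

jog_arm(
  commands=[
    {"travel":[0.1,0,0],"twist":[0,0,0]},
    {"travel":[0.1,0,0],"twist":[0,0,0]},
    {"travel":[0,0,0],"twist":[0,0,0]},
    {"travel":[0,0,0],"twist":[0,0,0]},
  ],
)

```text
t: 20.75
ee_pos: [0.4903, 0.1087, 0.0521]
tool_rot: [-0.001, -0.001, 1.0, 0.0]
force: [-0.4, -0.4, -0.7]
gripper_width: 0.0168
grip_force: 69.9
```

```bash
python3 - <<'E'
from h import *
st()
def pit(x0,z0,px,pz,n,step):
    p=[];v=np.array([x0-px,z0-pz])
    for k in range(n+1):
        t=np.radians(-step*k);p.append([v[0]*np.cos(t)+v[1]*np.sin(t)+px,-v[0]*np.sin(t)+v[1]*np.cos(t)+pz])
    print(np.round(np.diff(100*np.round(np.array(p),4),axis=0),2).tolist())
pit(.49,.052,.574,.069,9,2)
E
```

```text
t 20.75 pos [0.4903 0.1087 0.0521] r 0.1257 az 178.76 bar 180.13 Frad 0.4 Ftan 0.4 Fz -0.7 T [-0.05 -0.07  0.03]
[[0.06, -0.29], [0.08, -0.29], [0.08, -0.29], [0.1, -0.28], [0.1, -0.28], [0.12, -0.28], [0.12, -0.27], [0.13, -0.27], [0.15, -0.26]]
```

jog_arm(
  commands=[
    {"travel":[0.1,0,0],"twist":[0,0,0]},
    {"travel":[0.1,0,0],"twist":[0,0,0]},
    {"travel":[0,0,0],"twist":[0,0,0]},
    {"travel":[0,0,0],"twist":[0,0,0]},
  ],
)

```text
t: 21.08
ee_pos: [0.4923, 0.109, 0.0521]
tool_rot: [-0.001, -0.001, 1.0, 0.0]
force: [0.9, -0.3, -1.4]
gripper_width: 0.0165
grip_force: 69.9
```

```bash
python3 -c "from h import *;st()"
```

```text
t 21.0833 pos [0.4923 0.109  0.0521] r 0.1237 az 178.62 bar 180.15 Frad -0.9 Ftan 0.3 Fz -1.4 T [-0.1  -0.13 -0.02]
```

jog_arm(
  commands=[
    {"travel":[0.06,0,-0.32],"twist":[0,-2,0]},
    {"travel":[0.08,0,-0.32],"twist":[0,-2,0]},
    {"travel":[0.08,0,-0.3],"twist":[0,-2,0]},
    {"travel":[0.1,0,-0.28],"twist":[0,-2,0]},
    {"travel":[0,0,0],"twist":[0,0,0]},
    {"travel":[0,0,0],"twist":[0,0,0]},
  ],
)

```text
t: 21.58
ee_pos: [0.4951, 0.1091, 0.0403]
tool_rot: [0.068, -0.001, 0.998, 0.0]
force: [-2.4, -0.5, 1.9]
gripper_width: 0.0167
grip_force: 70.3
```

```bash
python3 -c "from h import *;st()"
```

```text
t 21.5833 pos [0.4951 0.1091 0.0403] r 0.121 az 178.55 bar 180.16 Frad 2.4 Ftan 0.5 Fz 1.9 T [-0.01  0.18 -0.02]
```

jog_arm(
  commands=[
    {"travel":[0.04,0,-0.22],"twist":[0,-2,0]},
    {"travel":[0.06,0,-0.25],"twist":[0,-2,0]},
    {"travel":[0.08,0,-0.25],"twist":[0,-2,0]},
    {"travel":[0,0,0],"twist":[0,0,0]},
    {"travel":[0,0,0],"twist":[0,0,0]},
  ],
)

```text
t: 22.0
ee_pos: [0.4968, 0.109, 0.0327]
tool_rot: [0.12, -0.001, 0.993, 0.0]
force: [-0.2, -0.1, -1.0]
gripper_width: 0.0169
grip_force: 70.0
```

```bash
python3 -c "from h import *;st()"
```

```text
t 22.0 pos [0.4968 0.109  0.0327] r 0.1192 az 178.57 bar 180.15 Frad 0.2 Ftan 0.1 Fz -1.0 T [0.01 0.19 0.03]
```

jog_arm(
  commands=[
    {"travel":[0.1,0,-0.27],"twist":[0,-2,0]},
    {"travel":[0.07,0,-0.13],"twist":[0,-1,0]},
    {"travel":[0,0,0],"twist":[0,0,0]},
    {"travel":[0,0,0],"twist":[0,0,0]},
  ],
)

```text
t: 22.33
ee_pos: [0.4987, 0.109, 0.0287]
tool_rot: [0.146, -0.001, 0.989, 0.0]
force: [-1.2, 0.4, -1.5]
gripper_width: 0.0165
grip_force: 69.9
```

```bash
python3 - <<'E'
from h import *
st();a=capture("scene")
for q in("bar_nose","bar"):print(q,[(np.round(d["position"],4),round(d["conf"],2)) for d in pinpoint("scene",q)][:3])
E
```

```text
t 22.3333 pos [0.4987 0.109  0.0287] r 0.1173 az 178.54 bar 180.15 Frad 1.2 Ftan -0.4 Fz -1.5 T [ 0.01  0.21 -0.03]
bar_nose [(array([ 0.2136, -0.4848,  0.0099]), 0.93), (array([0.5859, 0.1079, 0.0732]), 0.64)]
bar [(array([0.4942, 0.1108, 0.0429]), 0.7), (array([ 0.3166, -0.5636,  0.0081]), 0.67)]
```

jog_arm(
  commands=[
    {"travel":[0.1,0,0.03],"twist":[0,0,0]},
    {"travel":[0.1,0,0.03],"twist":[0,0,0]},
    {"travel":[0.08,0,0.02],"twist":[0,0,0]},
    {"travel":[0,0,0],"twist":[0,0,0]},
    {"travel":[0,0,0],"twist":[0,0,0]},
  ],
)

```text
t: 22.9
ee_pos: [0.5019, 0.109, 0.0296]
tool_rot: [0.147, -0.001, 0.989, 0.0]
force: [0.5, 0.9, -1.0]
gripper_width: 0.0168
grip_force: 69.9
```

```bash
python3 -c "from h import *;st()"
```

```text
t 22.9 pos [0.5019 0.109  0.0296] r 0.1141 az 178.5 bar 180.15 Frad -0.5 Ftan -0.9 Fz -1.0 T [ 0.04  0.14 -0.01]
```

jog_arm(
  commands=[
    {"travel":[0.06,0,-0.14],"twist":[0,-1,0]},
    {"travel":[0,0,0],"twist":[0,0,0]},
    {"travel":[0,0,0],"twist":[0,0,0]},
    {"travel":[0,0,0],"twist":[0,0,0]},
  ],
  force=20,
)

```text
t: 23.23
ee_pos: [0.5022, 0.109, 0.0281]
tool_rot: [0.155, -0.001, 0.988, 0.0]
force: [-0.2, -0.3, -2.0]
gripper_width: 0.0164
grip_force: 70.0
```

```bash
python3 -c "from h import *;st()"
```

```text
t 23.2333 pos [0.5022 0.109  0.0281] r 0.1138 az 178.49 bar 180.15 Frad 0.2 Ftan 0.3 Fz -2.0 T [ 0.    0.06 -0.03]
```

jog_arm(
  commands=[
    {"travel":[0.05,0,-0.2],"twist":[0,-1,0]},
    {"travel":[0,0,-0.1],"twist":[0,0,0]},
    {"travel":[0,0,0],"twist":[0,0,0]},
    {"travel":[0,0,0],"twist":[0,0,0]},
  ],
)

```text
t: 23.57
ee_pos: [0.5031, 0.1091, 0.0258]
tool_rot: [0.165, -0.001, 0.986, 0.0]
force: [-1.9, -0.2, 2.6]
gripper_width: 0.0174
grip_force: 70.6
```

```bash
python3 -c "from h import *;st()"
```

```text
t 23.5667 pos [0.5031 0.1091 0.0258] r 0.1129 az 178.43 bar 180.16 Frad 1.9 Ftan 0.3 Fz 2.6 T [-0.01 -0.11 -0.02]
```

jog_arm(
  commands=[
    {"travel":[0,0,0.06],"twist":[0,0,0]},
    {"travel":[0,0,0],"twist":[0,0,0]},
  ],
)

```text
t: 23.73
ee_pos: [0.503, 0.109, 0.0261]
tool_rot: [0.164, -0.001, 0.986, 0.0]
force: [-1.1, 0.8, 2.3]
gripper_width: 0.0164
grip_force: 70.5
```

jog_arm(
  commands=[
    {"travel":[0,0,0],"twist":[0,0,0]},
    {"travel":[0,0,0],"twist":[0,0,0]},
    {"travel":[0,0,0],"twist":[0,0,0]},
    {"travel":[0,0,0],"twist":[0,0,0]},
  ],
  gripper=2.6,
)

```text
t: 24.07
ee_pos: [0.5026, 0.1089, 0.0253]
tool_rot: [0.164, -0.001, 0.987, 0.0]
force: [0.0, 0.4, 0.1]
gripper_width: 0.0264
grip_force: 0.0
```

```bash
python3 - <<'E'
from h import *
st();a=capture("scene");b=capture("top")
for c in("scene","top"):
 for q in("bar_nose","bar"):print(q,[(np.round(d["position"],4),round(d["conf"],2)) for d in pinpoint(c,q) if d["position"][1]>0][:3])
E
```

```text
t 24.0667 pos [0.5026 0.1089 0.0253] r 0.1135 az 178.52 bar 180.15 Frad 0.0 Ftan -0.4 Fz 0.1 T [-0.    0.13  0.03]
bar_nose [(array([0.5913, 0.1072, 0.0747]), 0.68)]
bar [(array([0.4975, 0.11  , 0.0388]), 0.6)]
bar_nose [(array([0.6719, 0.0977, 0.111 ]), 0.57), (array([0.5919, 0.1074, 0.0761]), 0.41)]
bar [(array([0.4922, 0.1074, 0.0367]), 0.39), (array([ 0.6152,  0.1058, -0.0026]), 0.26)]
```

jog_arm(
  commands=[
    {"travel":[0,0,0],"twist":[0,0,0]},
    {"travel":[0,0,0],"twist":[0,0,0]},
    {"travel":[0,0,0],"twist":[0,0,0]},
    {"travel":[-0.32,0,0.95],"twist":[0,0,0]},
    {"travel":[-0.65,0,1.9],"twist":[0,0,0]},
    {"travel":[-0.8,0,2.4],"twist":[0,0,0]},
    {"travel":[-0.8,0,2.4],"twist":[0,0,0]},
    {"travel":[-0.8,0,2.4],"twist":[0,0,0]},
    {"travel":[-0.8,0,2.4],"twist":[0,0,0]},
  ],
  gripper=5,
)

```text
t: 25.12
ee_pos: [0.4604, 0.1089, 0.1522]
tool_rot: [0.164, -0.001, 0.986, 0.0]
force: [0.3, 0.5, -0.2]
gripper_width: 0.0498
grip_force: 0.0
```

```bash
python3 - <<'E'
from h import *
st();a=capture("scene");b=capture("top");w=capture("wrist")
for c in("scene","top","wrist"):
 for q in("bar_nose","bar"):print(c,q,[(np.round(d["position"],4),round(d["conf"],2)) for d in pinpoint(c,q) if d["position"][1]>0][:3])
cv2.imwrite("pics/w5.png",cv2.resize(np.hstack([a[180:340,180:340],b[130:290,120:280]]),(800,400),interpolation=cv2.INTER_CUBIC))
E
```

```text
t 25.1167 pos [0.4604 0.1089 0.1522] r 0.1557 az 178.92 bar 180.15 Frad -0.3 Ftan -0.5 Fz -0.2 T [ 0.02  0.14 -0.02]
scene bar_nose []
scene bar [(array([0.4975, 0.1087, 0.0413]), 0.68)]
top bar_nose [(array([0.4919, 0.4203, 0.001 ]), 0.53), (array([0.6148, 0.103 , 0.0008]), 0.48), (array([0.5902, 0.1084, 0.0758]), 0.43)]
top bar [(array([0.4946, 0.1088, 0.0379]), 0.63)]
wrist bar_nose [(array([0.5889, 0.1078, 0.0717]), 0.7)]
wrist bar [(array([0.4934, 0.1086, 0.0408]), 0.94), (array([0.3864, 0.3481, 0.0023]), 0.27)]
```

View pics/w5.png

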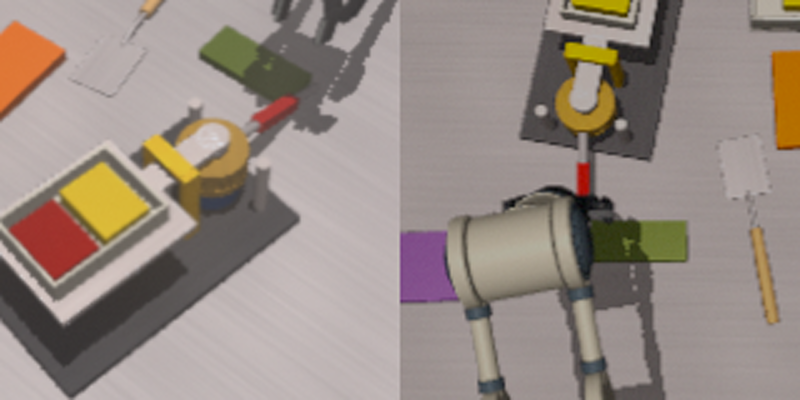

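The bar stays in its socket, from (245,130) to (297,100) in the left crop, and the gripper is clear of it. Handing in.

```bash
python3 -c "from cell import *;print(hand_in())"
```

```text
the job is handed in; nothing more can be done
None
```

I took up the shelf's play in two swings of the bar and handed in at about 25 s. The stop was felt as the side force rising from about 3 N to 6 N, the bar is left seated in its socket with the gripper clear, and the hand-in returned no verdict.

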